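# Dial the filter sequence on the microscope's selector box

## Robot

A 6-joint arm with a two-finger parallel gripper is mounted at the origin on the work surface. World frame = base frame: x ahead of the robot, y to its left, z up, the work surface at z = 0. Lengths are in mm, angles in rad, forces in N, time in s.
With the tool pointing down it reaches from about 350 to 850 mm from the base axis. Payload 8.1 kg.
Tool frame: the origin (TCP) lies between the finger pads; the fingertips stand robot.finger_overhang ahead of it and the grasp point (between the pads) lies 6 mm ahead of it (robot.finger_overhang is the distance from the TCP to the fingertips, in mm); z points along the fingers, y is the line along which they close (so a half turn about z gives the same grasp; the last joint's range is limited). The gripper opens to 85 mm and grips with 20 to 120 N. Pads are 22 mm wide; open, the fingers measure 114 mm over their backs; the gripper's body (76 mm by 85 mm) begins 54 mm behind the grasp point. The pads swing forward as they close: fully open they stand 13 mm farther back than shut.
Start: joints at [1.182, 0.13, 1.488, -0, 1.523, -0.085], TCP at [179.467, 572.536, 256.292] pointing down, gripper open.
Joint ranges: [-2.96, 2.96], [-0.89, 2.26], [0.02, 2.5], [-1.34, 4.48], [0, 2.73], [-2.66, 2.66]. Speed limits (rad/s): [2.39, 2.39, 2.79, 3.14, 3.14, 3.14].

## Interface

Orientations are given as [roll, pitch, yaw] about the fixed x, y, z axes, in that order (R = Rz(yaw) Ry(pitch) Rx(roll)).
In Python, from cell import robot, snapshot, camera_model gives the robot as it stands.
- The arm moves only by the tool send_rows, never from a script. Its argument "steps" is a list that holds one entry, the list of rows, each a list of 5 numbers: the shift along the tool's x, y, z in mm, then the turn about the tool's z in rad, then the closure in counts, from 0 (fully open) to 255 (shut). A call has exactly 10 rows; each row shifts and turns the commanded pose from where the row before left it, along the tool's axes as they then stand; what a row does not reach is not made up. A row lasts 1/12 s, in which the tool goes at most 41.7 mm and 7.16 degrees, less where a joint would pass 70% of its speed; a pose out of reach is approached as far as the arm can. A call is refused whole if a number of a shift passes 41.7 or a number of a turn 0.125, either way. A call with a gripper value outside its range is refused whole. The fingers move at their own pace and stop on an object; "force" is the grip in N (left out, the last holds). Time passes only in rows, so rows that do not move let the fingers close, or fill a call up. It gives the time, the measured TCP pose, the force, the opening and the grip force at its end, in the units of the state.
- robot.read_state(): the state, without advancing time (a new reading comes with each control period).
- snapshot(name): name is "scene" or "top" or "wrist"; returns (picture, depth): 420x560x3 uint8, red, green, blue; 420x560 float32, mm along the optical axis (not along the pixel's ray), 0 where there is no reading.
- camera_model(name): a dict with "fov_y" (degrees; the focal length in pixels is half the picture's height over the tangent of half this angle, whatever the lens; pixels are square), "cx", "cy" (the principal point, pixels), "distortion" ([k1, k2, p1, p2, k3] as OpenCV has them; the pictures are not rectified), "pose" (4x4, takes a point from camera to world coordinates); the wrist camera has in their place "tool_from_camera" (4x4, takes a point from camera to tool coordinates, whose origin is the TCP and whose axes are the flange's). Camera axes: x right, y down, z forward; pixel columns grow to the right and rows downward; lengths in mm; the calibration is good to about 2 mm. A picture is of the moment at which its call begins: read the wrist's pose just before it. camera_model takes no time and is no camera call.
- robot.close_job(): hands the job in; it is judged then, once.
The state is a dict: "t": time; "joint_positions": joint angles; "qd": joint speeds; "joint_efforts": joint torques, N m; "tool_pos": TCP position; "eef_rot": TCP orientation; "contact_force": force on the tool from outside, world axes, zero at the start; "moment": the same for the moment, N m; "gripper_width": opening from 0.0 (shut) to 1.0 (fully open); "gripper_force": force on a finger pad.
Only numpy, scipy, OpenCV 4.12 (cv2) and the standard library are available. Lean on these libraries where they do the work, as an engineer would, in place of code of your own. Each camera call takes 0.05 s, during which the arm holds its last target. There are 200 camera calls.

## Task

Set the filter sequence on the microscope's selector box: turn its three star wheels by their spokes until, from left to right as the robot sees them, green, red and yellow point straight up. Leave the bottle, the slide box and the dish where they are.

Things in the scene. Friction and masses are not known exactly. Their poses are not given: they have to be found in the camera images.
- selector: pale grey filter-sequence selector box fixed to the bench, 146 mm deep (x) by 186 mm wide (y) by 70 mm high; origin at the centre of its underside, x away from the robot, y to the robot's left, z up. Across its width three equal star wheels, 55 mm apart, stand half out of slots in its top. They have no click stops: friction keeps them where left; about 2 N at a spoke's end turns one.
- hub_left (a point): centre of the left star wheel's axle, 75 mm above the bench; axes as selector's, the wheel turns about y. The wheel is a drum of 29.5 mm radius, 20 mm wide, with five equal coloured fields around its rim and, at the borders between fields, five dark steel spokes 8 mm thick with round ends, reaching 56 mm from the axle; a fingertip can push them.
- wheel_left (a joint): turning of the left wheel, rad, 0 to 5.03 between stops; grows as its top is pushed away from the robot (to the box's +x). Colour straight up: white 0, red 1.257, yellow 2.513, green 3.770, blue 5.027; there the nearest spokes lean 36 degrees either side of the top. Spokes stand at value + 0.628 + multiples of 1.257 rad from straight up, measured toward the box's +x.
- hub_middle (a point): centre of the middle star wheel's axle, 75 mm above the bench; axes as selector's, the wheel turns about y. The wheel is a drum of 29.5 mm radius, 20 mm wide, with five equal coloured fields around its rim and, at the borders between fields, five dark steel spokes 8 mm thick with round ends, reaching 56 mm from the axle; a fingertip can push them.
- wheel_middle (a joint): turning of the middle wheel, rad, 0 to 5.03 between stops; grows as its top is pushed away from the robot (to the box's +x). Colour straight up: white 0, red 1.257, yellow 2.513, green 3.770, blue 5.027; there the nearest spokes lean 36 degrees either side of the top. Spokes stand at value + 0.628 + multiples of 1.257 rad from straight up, measured toward the box's +x.
- hub_right (a point): centre of the right star wheel's axle, 75 mm above the bench; axes as selector's, the wheel turns about y. The wheel is a drum of 29.5 mm radius, 20 mm wide, with five equal coloured fields around its rim and, at the borders between fields, five dark steel spokes 8 mm thick with round ends, reaching 56 mm from the axle; a fingertip can push them.
- wheel_right (a joint): turning of the right wheel, rad, 0 to 5.03 between stops; grows as its top is pushed away from the robot (to the box's +x). Colour straight up: white 0, red 1.257, yellow 2.513, green 3.770, blue 5.027; there the nearest spokes lean 36 degrees either side of the top. Spokes stand at value + 0.628 + multiples of 1.257 rad from straight up, measured toward the box's +x.
- oil_mid (a point): centre of a loose amber bottle of immersion oil, 36 mm across, 75 mm high, standing upright; a bystander
- slidebox_mid (a point): centre of a loose blue slide box, 100 x 85 x 35 mm; a bystander
- dish_mid (a point): centre of a loose pale closed petri dish, 55 mm across, 14 mm high; a bystander
Not all that is in view belongs to the job. What is shaped like the selector but brown or turquoise is not meant.

How it is judged:
By the outcome, as a careful person would: the job done as asked, in the order asked, and still so for the second after the job is handed in, with the robot touching nothing.
It also fails if it takes over 58 s, if anything falls off the work surface, if the arm or the gripper's body presses on something with over 40 N, if the wrist force passes 120 N, or if a joint passes its speed limit or range.

## Working session

There is one attempt and no reset: what is moved stays moved. The work goes in short steps, Python scripts to look and compute and a tool call to move; the robot and the scene stay as the last step left them, time stands still between calls to the robot, and variables do not carry over. Pictures are saved under pics/ and viewed, at most 10 in all, crops included, and the job is handed in when it is done.

Besides the shell and the picture viewer there is one more tool, called after "Call:" as name([rows], argument=value, ...), one row to a line, values as JSON. send_rows: Moves the arm, as the interface text tells. Its arguments: {"type":"object","properties":{"steps":{"type":"array","items":{"type":"array","items":{"type":"array","items":{"type":"number"}}}},"force":{"type":"number"}},"required":["steps"]}

```bash
mkdir -p pics; ls
cat > h.py <<'E'
import numpy as np, cv2
from cell import robot, snapshot, camera_model
E
python3 - <<'E'
from h import *
for n in ("scene","top"):
    p,d=snapshot(n); np.savez(f"{n}.npz",p=p,d=d); cv2.imwrite(f"pics/{n}0.png",p[:,:,::-1])
    m=camera_model(n); print(n,m)
s=robot.read_state(); print(s, robot.finger_overhang)
E
```

```text
pics
scene {'fov_y': 56.530292084708684, 'cx': 279.43484502610863, 'cy': 209.2907958965209, 'distortion': array([-0.00543751,  0.        ,  0.        ,  0.        ,  0.        ]), 'pose': array([[ 5.82660040e-01,  5.96342087e-01, -5.52162469e-01,
         1.05129536e+03],
       [ 8.12590768e-01, -4.15543332e-01,  4.08680785e-01,
        -3.01100237e+02],
       [ 1.42661199e-02, -6.86804087e-01, -7.26702569e-01,
         7.38903848e+02],
       [ 0.00000000e+00,  0.00000000e+00,  0.00000000e+00,
         1.00000000e+00]])}
top {'fov_y': 46.67743423142194, 'cx': 284.22437493354647, 'cy': 213.2701811534658, 'distortion': array([-0.01533854,  0.        ,  0.        ,  0.        ,  0.        ]), 'pose': array([[-1.54843921e-03, -9.95030341e-01,  9.95601505e-02,
         4.46007632e+02],
       [-9.99952648e-01,  2.49719696e-03,  9.40557891e-03,
         5.50251529e+01],
       [-9.60745769e-03, -9.95408722e-02, -9.94987091e-01,
         9.48437046e+02],
       [ 0.00000000e+00,  0.00000000e+00,  0.00000000e+00,
         1.00000000e+00]])}
{'t': 0.1, 'joint_positions': array([ 1.18158941e+00,  1.31111748e-01,  1.48919460e+00,  9.69653176e-06,
        1.52301815e+00, -8.54072438e-02]), 'qd': array([-0.00166833, -0.00283025, -0.00189611,  0.0007675 ,  0.00042962,
        0.00039725]), 'joint_efforts': array([ 5.60140106e-04, -5.70948207e+01, -5.01940084e+01, -2.27710116e-04,
        8.15639592e-03, -1.41620552e-05]), 'tool_pos': array([179.28956137, 572.09411929, 255.32041347]), 'eef_rot': array([-3.13986795e+00, -1.57381390e-04,  2.83779238e+00]), 'contact_force': array([-0.52320866,  0.16911363, -0.07220507]), 'moment': array([-0.02189871,  0.0225551 , -0.02727897]), 'gripper_force': 0.0, 'gripper_width': 1.0035234276472917} 25.0
```

View pics/scene0.png

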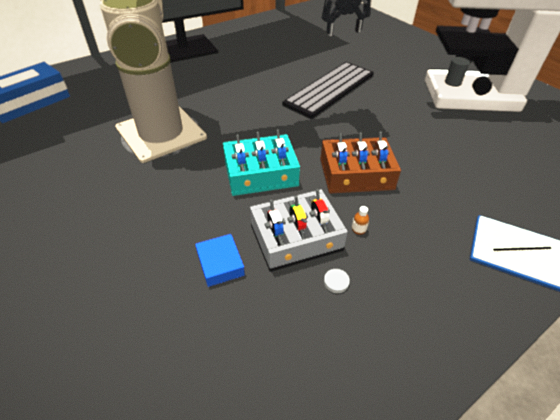

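View pics/top0.png

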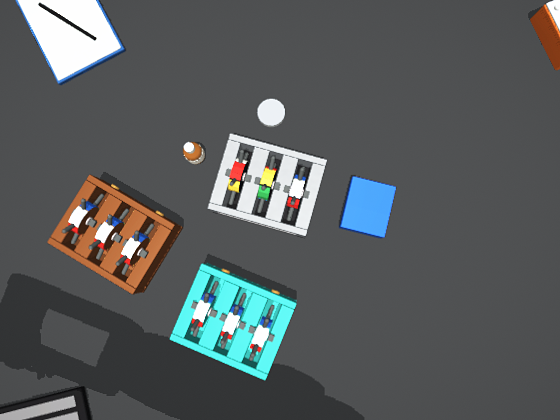

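Scene view: the grey selector sits at about (298,228). The blue slide box is at (220,260), the bottle at (360,222) and the dish at (337,281). Top view (up = +x): the selector is centred near (267,185), and from left to right its wheels show red/yellow (238,178), yellow/green (267,185) and white/red (297,190). The wheels need measuring precisely.

```bash
cat >> h.py <<'E'
def cloud(n,p,d,T=None):
    m=camera_model(n); f=p.shape[0]/2/np.tan(np.radians(m["fov_y"]/2))
    K=np.array([[f,0,m["cx"]],[0,f,m["cy"]],[0,0,1]])
    v,u=np.mgrid[:p.shape[0],:p.shape[1]]
    uv=np.stack([u,v],-1).reshape(-1,1,2).astype(float)
    xy=cv2.undistortPoints(uv,K,m["distortion"]).reshape(*p.shape[:2],2)
    c=np.concatenate([xy*d[...,None],d[...,None]],-1)
    T=m["pose"] if T is None else T
    return c@T[:3,:3].T+T[:3,3]
E
python3 - <<'E'
from h import *
z=np.load("top.npz"); p,d=z["p"],z["d"]; W=cloud("top",p,d)
hsv=cv2.cvtColor(p,cv2.COLOR_RGB2HSV)
g=(hsv[...,1]<40)&(hsv[...,2]>90)&(abs(W[...,2]-70)<8)&(d>0)
n,l,st,c=cv2.connectedComponentsWithStats(g.astype(np.uint8))
sel=g&(np.hypot(W[...,0]-480,W[...,1]-85)<140)
P=W[sel]; print(len(P),np.median(P[:,2]))
r=cv2.minAreaRect(P[:,:2].astype(np.float32)); print(r,cv2.boxPoints(r))
print(camera_model("wrist"))
for nm,(u,v) in dict(dish=(271,112),oil=(193,148),slide=(368,206)).items(): print(nm,W[v,u])
E
```

```text
3210 70.0909685498466
((503.287109375, 121.03765869140625), (185.34756469726562, 261.0354919433594), 68.1923599243164) [[347.68213   83.48221 ]
 [590.037    -13.490295]
 [658.8921   158.59311 ]
 [416.53723  255.56561 ]]
{'fov_y': 71.88879973232147, 'cx': 284.2622794712742, 'cy': 207.86897352607176, 'distortion': array([-0.01248539,  0.        ,  0.        ,  0.        ,  0.        ]), 'tool_from_camera': array([[ 8.55790430e-04, -9.51230116e-01, -3.08481009e-01,
         8.05187782e+01],
       [ 9.99999628e-01,  8.46798507e-04,  1.63024201e-04,
         5.77169741e-01],
       [ 1.06147728e-04, -3.08481034e-01,  9.51230487e-01,
        -1.18025848e+02],
       [ 0.00000000e+00,  0.00000000e+00,  0.00000000e+00,
         1.00000000e+00]])}
dish [740.55287069  89.66027181  13.28004797]
oil [654.18813659 230.42401264  74.47832352]
slide [550.54427567 -94.07346954  37.19967777]
```

Run:
```python
from h import *
z=np.load("top.npz"); p,d=z["p"],z["d"]; W=cloud("top",p,d)
hsv=cv2.cvtColor(p,cv2.COLOR_RGB2HSV)
g=((hsv[...,1]<40)&(hsv[...,2]>90)&(abs(W[...,2]-70)<4)&(d>0)).astype(np.uint8)
n,l,st,c=cv2.connectedComponentsWithStats(cv2.morphologyEx(g,cv2.MORPH_CLOSE,np.ones((15,15))))
k=l[205,282] or l[185,282]; print(st[k])
P=W[(l==k)&(g>0)]; print(len(P),np.median(P[:,2]))
r=cv2.minAreaRect(P[:,:2].astype(np.float32)); print(r,cv2.boxPoints(r))
```

```text
[ 208  134  119  102 8014]
4863 70.08891949226711
((588.2208251953125, 94.31666564941406), (186.04833984375, 146.3341827392578), 73.98311614990234) [[492.22675   25.091965]
 [632.8803   -15.284653]
 [684.2149   163.54137 ]
 [543.56134  203.91798 ]]
```

Call:
send_rows([
  [[0,0,0,-0.024,255],[-27,-17,0,0,255],[-27,-17,0,0,255],[-27,-17,0,0,255],[-27,-17,0,0,255],[-27,-17,0,0,255],[-27,-17,0,0,255],[-27,-17,0,0,255],[-27,-17,0,0,255],[-27,-17,0,0,255]],
], force=40)

```text
t: 0.93
tool_pos: [371.5, 357.0, 256.2]
eef_rot: [-3.142, -0.0, 2.863]
contact_force: [0.9, 0.2, 0.2]
gripper_width: -0.0
gripper_force: 0.0
```

Call:
send_rows([
  [[-30,-19,0,0,255],[-30,-19,0,0,255],[-30,-19,0,0,255],[-30,-19,0,0,255],[-30,-19,0,0,255],[-30,-19,0,0,255],[-30,-19,0,0,255],[-30,-19,0,0,255],[-30,-19,0,0,255],[-30,-19,0,0,255]],
])

```text
t: 1.77
tool_pos: [607.4, 91.3, 256.0]
eef_rot: [-3.142, -0.0, 2.863]
contact_force: [0.3, -0.3, -0.7]
gripper_width: 0.0
gripper_force: 0.0
```

```bash
cat >> h.py <<'E'
yaw=-0.2795; C=np.array([588.2,94.3,0]); RB=np.array([[np.cos(yaw),-np.sin(yaw),0],[np.sin(yaw),np.cos(yaw),0],[0,0,1]])
from scipy.spatial.transform import Rotation as Rot
def tcp():
    s=robot.read_state(); T=np.eye(4); T[:3,:3]=Rot.from_euler("xyz",s["eef_rot"]).as_matrix(); T[:3,3]=s["tool_pos"]
    b=(s["tool_pos"]-C)@RB; print("t",round(s["t"],2),"box",b.round(1),"rpy",s["eef_rot"].round(4),"w",round(s["gripper_width"],2),"F",s["contact_force"].round(1))
    return T
def look(tag):
    T=tcp(); p,d=snapshot("wrist"); np.savez(f"{tag}.npz",p=p,d=d,T=T); cv2.imwrite(f"pics/{tag}.png",p[:,:,::-1])
    return p,(cloud("wrist",p,d,T@camera_model("wrist")["tool_from_camera"])-C)@RB
E
python3 - <<'E'
from h import *
p,B=look("w0")
hsv=cv2.cvtColor(p,cv2.COLOR_RGB2HSV)
g=(hsv[...,1]<40)&(hsv[...,2]>90)&(abs(B[...,2]-70)<5)
P=B[g&(abs(B[...,0])<100)&(abs(B[...,1])<120)]
print(np.percentile(P,[0.5,99.5],axis=0).round(1),np.median(P[:,2]))
E
```

```text
t 1.77 box [ 19.3   2.5 256. ] rpy [-3.1416e+00 -3.0000e-04  2.8630e+00] w 0.0 F [ 0.3 -0.3 -0.7]
[[-72.7 -93.2  66.7]
 [ 71.2  90.9  73.2]] 70.25926056507745
```

View pics/w0.png

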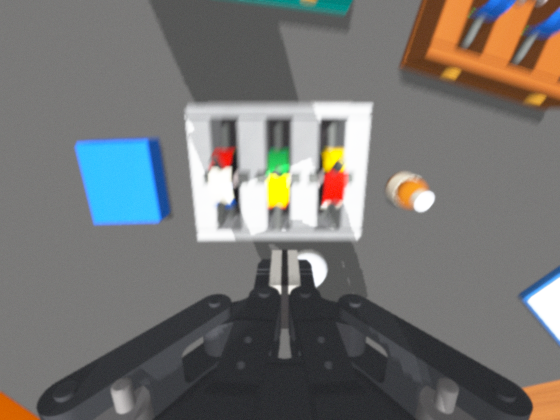

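Wrist view (down = box +x, right = box +y): the left wheel is on the right side of the picture at (333,180), red with yellow behind it. The middle wheel at (278,178) is yellow/green and the right wheel at (222,180) is white/red. The shut fingers are at (284,265) and leave the wheels in view. Next I'll measure the spoke angles from depth.

```bash
cat >> h.py <<'E'
def wheels(p,B):
    hsv=cv2.cvtColor(p,cv2.COLOR_RGB2HSV).astype(int); out={}
    for nm,yh in dict(left=55,middle=0,right=-55).items():
        x,y,z=B[...,0],B[...,1]-yh,B[...,2]-75
        r=np.hypot(x,z); a=np.degrees(np.arctan2(x,z))
        m=(abs(y)<5)&(r>34)&(r<54)&(abs(a)<75)
        h,e=np.histogram(a[m],bins=np.arange(-75,76,6))
        ph=np.degrees(np.angle(np.mean(np.exp(1j*np.radians(a[m])*5))))/5
        cl=[]
        for k in (-72,0,72):
            s=m&(abs(a-ph-k)<15)
            if s.sum()>5: cl.append((round(float(np.median(a[s])),1),int(s.sum()),round(float(r[s].max()))))
        dr=(abs(y)<8)&(r<32)&(r>26)&(abs(a)<70)
        cols=[]
        for c in range(-65,66,10):
            s=dr&(abs(a-c)<5)
            if s.sum()>3:
                H,S,V=[np.median(hsv[...,i][s]) for i in range(3)]
                n="white" if S<70 and V>120 else "dark" if V<70 else "red" if H<12 or H>168 else "yellow" if H<40 else "green" if H<90 else "blue"
                cols.append(f"{c}:{n}")
        print(nm,"phase",round(ph,1),"spokes",cl,h.tolist()); print("   "," ".join(cols))
E
python3 - <<'E'
from h import *
z=np.load("w0.npz"); T=z["T"]
B=(cloud("wrist",z["p"],z["d"],T@camera_model("wrist")["tool_from_camera"])-C)@RB
wheels(z["p"],B)
t=np.load("top.npz"); print("TOP"); wheels(t["p"],(cloud("top",t["p"],t["d"])-C)@RB)
E
```

```text
left phase -30.3 spokes [(-24.0, 64, 54), (39.3, 149, 54)] [0, 0, 0, 0, 0, 0, 0, 6, 58, 0, 0, 0, 0, 0, 0, 0, 0, 0, 64, 85, 0, 0, 0, 0, 0]
    -65:yellow -55:yellow -45:yellow -35:yellow -25:yellow -15:red -5:red 5:red 15:red 25:red 35:red 45:red 55:red 65:red
middle phase -22.1 spokes [(-15.2, 30, 54), (48.7, 158, 54)] [0, 0, 0, 0, 0, 0, 0, 0, 4, 12, 14, 0, 0, 0, 0, 0, 0, 0, 0, 0, 138, 20, 0, 0, 0]
    -65:green -55:green -45:green -35:green -25:green -15:yellow -5:yellow 5:yellow 15:yellow 25:yellow 35:yellow 45:yellow 55:yellow
right phase -33.4 spokes [(-27.9, 89, 54), (35.6, 155, 54)] [0, 0, 0, 0, 0, 0, 0, 69, 20, 0, 0, 0, 0, 0, 0, 0, 0, 10, 139, 6, 0, 0, 0, 0, 0]
    -65:red -55:red -45:red -35:red -25:white -15:white -5:white 5:white 15:white 25:white 35:white 45:white 55:blue 65:blue
TOP
left phase -28.9 spokes [(-23.0, 18, 54), (40.7, 42, 54)] [0, 0, 0, 0, 0, 0, 0, 1, 16, 1, 0, 0, 0, 0, 0, 0, 0, 0, 10, 32, 0, 0, 0, 0, 0]
    -65:yellow -55:yellow -45:yellow -35:yellow -25:red -15:red -5:red 5:red 15:red 25:red 35:red 45:white 55:white
middle phase -20.4 spokes [(-14.5, 15, 54), (50.2, 49, 54)] [0, 0, 0, 0, 0, 0, 0, 0, 1, 5, 9, 0, 0, 0, 0, 0, 0, 0, 0, 2, 26, 21, 0, 0, 0]
    -65:green -55:green -45:green -35:green -25:green -15:yellow -5:yellow 5:yellow 15:yellow 25:yellow 35:yellow 45:yellow 55:yellow 65:red
right phase -32.5 spokes [(-27.6, 26, 54), (36.4, 44, 54)] [0, 0, 0, 0, 0, 0, 0, 16, 10, 0, 0, 0, 0, 0, 0, 0, 0, 1, 34, 9, 0, 0, 0, 0, 0]
    -65:red -55:red -45:red -35:red -25:white -15:white -5:white 5:white 15:white 25:white 35:white 45:blue 55:blue 65:blue
```

Call:
send_rows([
  [[14.3,10.5,18.2,0,255],[14.3,10.5,18.2,0,255],[14.3,10.5,18.2,0,255],[14.3,10.5,18.2,0,255],[14.1,10.5,18.2,0,255],[0,0,10,0,255],[0,0,10,0,255],[0,0,10,0,255],[0,0,0,0,255],[0,0,0,0,255]],
])

```text
t: 2.65
tool_pos: [552.9, 162.4, 135.1]
eef_rot: [-3.141, -0.0, 2.861]
contact_force: [0.3, 0.4, 0.6]
gripper_width: -0.001
gripper_force: 0.0
```

Run:
```python
from h import *
tcp(); p,d=snapshot("scene"); cv2.imwrite("pics/s1.png",cv2.resize(p[130:290,190:400,::-1],None,fx=3.5,fy=3.5))
```

```text
t 2.65 box [-52.7  55.7 135.1] rpy [-3.1412e+00 -4.0000e-04  2.8612e+00] w -0.0 F [0.3 0.4 0.6]
```

View pics/s1.png

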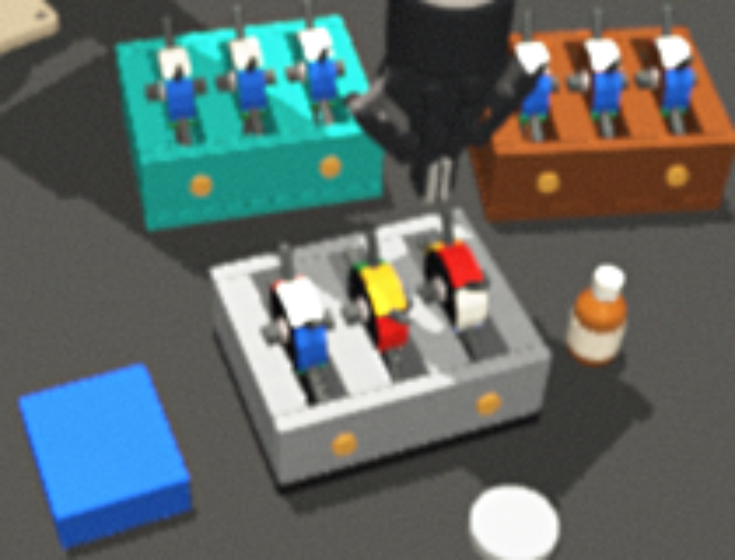

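The crop shows the shut fingertips (440,190) just behind the left wheel's rear spoke (447,225), clear of the box. Now the first push.

Call:
send_rows([
  [[-7,0,0,0,255],[-7,0,0,0,255],[-7,0,0,0,255],[-7,0,0,0,255],[-7,0,0,0,255],[-7,0,0,0,255],[-7,0,0,0,255],[-7,0,0,0,255],[-7,0,0,0,255],[-5,0,0,0,255]],
])

```text
t: 3.53
tool_pos: [618.4, 144.0, 134.8]
eef_rot: [-3.141, -0.001, 2.862]
contact_force: [-2.2, 0.6, 0.1]
gripper_width: -0.0
gripper_force: 1.0
```

Call:
send_rows([
  [[0,0,0,0,255],[0,0,-15,0,255],[0,0,-15,0,255],[0,0,-15,0,255],[14,0,0,0,255],[14,0,0,0,255],[14,0,0,0,255],[14,0,0,0,255],[12,0,0,0,255],[0,0,0,0,255]],
])

```text
t: 4.37
tool_pos: [551.4, 163.7, 180.5]
eef_rot: [3.141, 0.0, 2.863]
contact_force: [-0.5, -0.2, 0.5]
gripper_width: 0.001
gripper_force: 0.0
```

Run:
```python
from h import *
wheels(*look("w1"))
t=snapshot("top"); print("TOP"); wheels(t[0],(cloud("top",*t)-C)@RB)
```

```text
t 4.37 box [-54.5  56.5 180.5] rpy [3.1414e+00 2.0000e-04 2.8627e+00] w 0.0 F [-0.5 -0.2  0.5]
left phase 35.3 spokes [(35.0, 67, 54)] [0, 0, 0, 0, 0, 0, 0, 0, 0, 0, 0, 0, 0, 0, 0, 0, 0, 0, 64, 3, 0, 0, 0, 0, 0]
    
middle phase -21.7 spokes [(-22.3, 115, 54)] [0, 0, 0, 0, 0, 0, 0, 0, 77, 38, 0, 0, 0, 0, 0, 0, 0, 0, 0, 0, 0, 0, 0, 0, 0]
    -65:green -55:green -45:green -35:green -25:green -15:yellow -5:yellow 5:yellow
right phase -34.0 spokes [(-31.3, 162, 54), (35.6, 195, 50)] [0, 0, 0, 0, 0, 0, 56, 94, 12, 0, 0, 0, 0, 0, 0, 0, 0, 6, 174, 15, 0, 0, 0, 0, 0]
    -65:red -55:red -45:red -35:red -25:white -15:white -5:white 5:white 15:white 25:white 35:white 45:white
TOP
left phase nan spokes [] [0, 0, 0, 0, 0, 0, 0, 0, 0, 0, 0, 0, 0, 0, 0, 0, 0, 0, 0, 0, 0, 0, 0, 0, 0]
    
middle phase -21.0 spokes [(-14.6, 14, 54), (49.4, 51, 54)] [0, 0, 0, 0, 0, 0, 0, 0, 0, 6, 8, 0, 0, 0, 0, 0, 0, 0, 0, 2, 30, 19, 0, 0, 0]
    -65:green -55:green -45:green -35:green -25:green -15:yellow -5:yellow 5:yellow 15:yellow 25:yellow 35:yellow 45:yellow 55:red
right phase -32.4 spokes [(-27.1, 25, 54), (36.5, 41, 54)] [0, 0, 0, 0, 0, 0, 0, 14, 11, 0, 0, 0, 0, 0, 1, 0, 0, 0, 35, 6, 0, 0, 0, 0, 0]
    -65:red -55:red -45:red -35:red -25:white -15:white -5:white 5:white 15:white 25:white 35:white 45:blue 55:blue
  return _methods._mean(a, axis=axis, dtype=dtype,
  ret = ret.dtype.type(ret / rcount)
```

Call:
send_rows([
  [[0,0,15,0,255],[0,0,15,0,255],[0,0,15,0,255],[0,0,0,0,255],[-8,0,0,0,255],[-8,0,0,0,255],[-8,0,0,0,255],[-8,0,0,0,255],[-6,0,0,0,255],[-6,0,0,0,255]],
])

```text
t: 5.3
tool_pos: [596.2, 150.7, 136.0]
eef_rot: [3.141, 0.001, 2.861]
contact_force: [-1.9, 0.5, 3.0]
gripper_width: 0.001
gripper_force: 1.3
```

Call:
send_rows([
  [[-6,0,0,0,255],[-4,0,0,0,255],[-3,0,0,0,255],[-3,0,0,0,255],[-1,0,0,0,255],[0,0,0,0,255],[0,0,0,0,255],[0,0,0,0,255],[0,0,0,0,255],[0,0,0,0,255]],
])

```text
t: 6.13
tool_pos: [611.4, 146.2, 135.6]
eef_rot: [3.141, 0.001, 2.862]
contact_force: [-0.5, 0.4, -0.0]
gripper_width: -0.004
gripper_force: 0.2
```

Run:
```python
from h import *
tcp()
```

```text
t 6.13 box [  8.   56.3 135.6] rpy [3.1414e+00 7.0000e-04 2.8619e+00] w -0.0 F [-0.5  0.4 -0. ]
```

Call:
send_rows([
  [[-1,0,0,0,255],[-1,0,0,0,255],[0,0,0,0,255],[0,0,-20,0,255],[0,0,-20,0,255],[-20,-14,-20,0,255],[-20,-14,-20,0,255],[-20,-14,-20,0,255],[-10,-14,-5,0,255],[0,0,0,0,255]],
])

```text
t: 6.97
tool_pos: [667.4, 69.0, 242.8]
eef_rot: [3.141, 0.005, 2.859]
contact_force: [0.0, 0.2, -0.9]
gripper_width: 0.001
gripper_force: 0.0
```

Run:
```python
from h import *
wheels(*look("w2"))
t=snapshot("top"); print("TOP"); wheels(t[0],(cloud("top",*t)-C)@RB)
```

```text
t 6.97 box [ 83.1  -2.5 242.8] rpy [3.1414 0.0053 2.8588] w 0.0 F [ 0.   0.2 -0.9]
left phase 32.1 spokes [(-35.7, 187, 54), (26.9, 155, 54)] [0, 0, 0, 0, 0, 3, 181, 3, 0, 0, 0, 0, 0, 0, 0, 0, 79, 76, 0, 0, 0, 0, 0, 0, 0]
    -65:blue -55:blue -45:blue -35:green -25:green -15:green -5:green 5:green 15:green 25:green 35:yellow 45:yellow 55:yellow 65:yellow
middle phase -20.3 spokes [(-14.1, 98, 54), (48.6, 190, 54)] [0, 0, 0, 0, 0, 0, 0, 0, 0, 23, 75, 0, 0, 0, 0, 0, 0, 0, 0, 2, 176, 12, 0, 0, 0]
    -65:green -55:green -45:green -35:green -25:green -15:yellow -5:yellow 5:yellow 15:yellow 25:yellow 35:yellow 45:yellow 55:red 65:red
right phase -31.8 spokes [(-27.3, 183, 54), (35.5, 180, 54)] [0, 0, 0, 0, 0, 0, 2, 107, 74, 0, 0, 0, 0, 0, 0, 0, 0, 6, 165, 9, 0, 0, 0, 0, 0]
    -65:red -55:red -45:red -35:red -25:white -15:white -5:white 5:white 15:white 25:white 35:white 45:blue 55:blue 65:blue
TOP
left phase 31.8 spokes [(-35.9, 31, 54), (28.0, 34, 53)] [0, 0, 0, 0, 0, 4, 26, 1, 0, 0, 0, 0, 0, 0, 0, 0, 9, 25, 0, 0, 0, 0, 0, 0, 0]
    -65:blue -55:blue -45:blue -35:green -25:green -15:green -5:green 5:green 15:green 25:green 35:yellow 45:yellow 55:yellow
middle phase -20.7 spokes [(-15.6, 17, 54), (49.5, 49, 54)] [0, 0, 0, 0, 0, 0, 0, 0, 0, 9, 8, 0, 0, 0, 0, 0, 0, 0, 0, 1, 34, 14, 0, 0, 0]
    -65:green -55:green -45:green -35:green -25:green -15:yellow -5:yellow 5:yellow 15:yellow 25:yellow 35:yellow 45:yellow 55:red 65:red
right phase -32.3 spokes [(-27.1, 25, 54), (36.7, 42, 54)] [0, 0, 0, 0, 0, 0, 0, 14, 11, 0, 0, 0, 0, 0, 0, 0, 0, 0, 38, 4, 0, 0, 0, 0, 0]
    -65:red -55:red -45:red -35:red -25:white -15:white -5:white 5:white 15:white 25:white 35:white 45:blue 55:blue
```

Call:
send_rows([
  [[16,11,13,0,255],[16,11,13,0,255],[16,11,13,0,255],[16,11,13,0,255],[14,11,13,0,255],[0,0,13,0,255],[0,0,13,0,255],[0,0,14,0,255],[0,0,0,0,255],[0,0,0,0,255]],
])

```text
t: 7.9
tool_pos: [604.5, 146.2, 133.6]
eef_rot: [-3.14, -0.003, 2.861]
contact_force: [0.6, -1.0, -0.2]
gripper_width: 0.001
gripper_force: 0.0
```

Call:
send_rows([
  [[-2,0,0,0,255],[-2,0,0,0,255],[-2,0,0,0,255],[-2,0,0,0,255],[-2,0,0,0,255],[-1,0,0,0,255],[-0.8,0,0,0,255],[0,0,0,0,255],[0,0,0,0,255],[0,0,0,0,255]],
])

```text
t: 8.73
tool_pos: [616.5, 143.7, 135.3]
eef_rot: [-3.142, 0.0, 2.862]
contact_force: [-1.4, 0.3, 0.3]
gripper_width: 0.002
gripper_force: 0.6
```

Run:
```python
from h import *
tcp()
```

```text
t 8.73 box [ 13.6  55.3 135.3] rpy [-3.1416  0.      2.8619] w 0.0 F [-1.4  0.3  0.3]
```

Call:
send_rows([
  [[0,0,-15,0,255],[0,0,-15,0,255],[0,0,-15,0,255],[-0.4,-18,0,0,255],[-1,-18,0,0,255],[0,-19,0,0,255],[0,0,0,0,255],[0,0,15,0,255],[0,0,15,0,255],[0,0,15,0,255]],
])

```text
t: 9.57
tool_pos: [603.4, 90.6, 135.5]
eef_rot: [3.141, 0.002, 2.861]
contact_force: [0.4, 0.1, -0.5]
gripper_width: -0.003
gripper_force: 0.0
```

Call:
send_rows([
  [[0,0,0,0,255],[5,0,0,0,255],[6,0,0,0,255],[6,0,0,0,255],[6,0,0,0,255],[6,0,0,0,255],[5,0,0,0,255],[4,0,0,0,255],[2,0,0,0,255],[0,0,0,0,255]],
])

```text
t: 10.4
tool_pos: [563.8, 101.7, 135.5]
eef_rot: [3.141, -0.0, 2.862]
contact_force: [0.4, 0.1, 0.4]
gripper_width: 0.002
gripper_force: 0.4
```

Call:
send_rows([
  [[0,0,0,0,255],[0,0,-15,0,255],[0,0,-15,0,255],[0,0,-15,0,255],[-18,0,0,0,255],[-18,0,0,0,255],[-18,0,0,0,255],[-18,0,0,0,255],[0,0,0,0,255],[0,0,0,0,255]],
])

```text
t: 11.23
tool_pos: [633.5, 81.2, 179.4]
eef_rot: [-3.141, -0.002, 2.861]
contact_force: [-1.0, 0.1, -1.0]
gripper_width: 0.003
gripper_force: 0.0
```

Run:
```python
from h import *
wheels(*look("w3"))
```

```text
t 11.23 box [ 4.710e+01 -1.000e-01  1.794e+02] rpy [-3.1412e+00 -1.6000e-03  2.8610e+00] w 0.0 F [-1.   0.1 -1. ]
left phase 35.2 spokes [(-31.2, 212, 54), (31.3, 286, 54)] [0, 0, 0, 0, 0, 0, 27, 185, 0, 0, 0, 0, 0, 0, 0, 0, 0, 246, 40, 0, 0, 0, 0, 0, 0]
    -65:blue -55:blue -45:blue -35:green -25:green -15:green -5:green 5:green 15:green 25:green 35:yellow 45:yellow 55:yellow 65:yellow
middle phase 23.2 spokes [(-44.4, 291, 54), (18.0, 238, 54)] [0, 0, 0, 0, 99, 192, 0, 0, 0, 0, 0, 0, 0, 0, 4, 229, 5, 0, 0, 0, 0, 0, 0, 0, 0]
    -65:green -55:green -45:yellow -35:yellow -25:yellow -15:yellow -5:yellow 5:yellow 15:yellow 25:red 35:red 45:red 55:red 65:red
right phase -32.8 spokes [(-27.5, 233, 54), (35.7, 314, 54)] [0, 0, 0, 0, 0, 0, 2, 145, 86, 0, 0, 0, 0, 0, 0, 0, 0, 13, 280, 21, 0, 0, 0, 0, 0]
    -65:red -55:red -45:red -35:red -25:white -15:white -5:white 5:white 15:white 25:white 35:white 45:blue 55:blue 65:blue
```

Call:
send_rows([
  [[0,0,15,0,255],[0,0,15,0,255],[0,0,15,0,255],[0,0,0,0,255],[8,0,0,0,255],[8,0,0,0,255],[7,0,0,0,255],[7,0,0,0,255],[6,0,0,0,255],[6,0,0,0,255]],
])

```text
t: 12.12
tool_pos: [593.0, 93.5, 136.4]
eef_rot: [3.141, 0.002, 2.862]
contact_force: [2.6, -0.3, 1.5]
gripper_width: -0.004
gripper_force: 1.2
```

Call:
send_rows([
  [[4,0,0,0,255],[4,0,0,0,255],[3,0,0,0,255],[2,0,0,0,255],[2,0,0,0,255],[0.5,0,0,0,255],[0,0,0,0,255],[0,0,0,0,255],[0,0,0,0,255],[0,0,0,0,255]],
])

```text
t: 12.95
tool_pos: [578.1, 97.4, 135.1]
eef_rot: [-3.141, -0.001, 2.862]
contact_force: [0.9, 1.0, 0.6]
gripper_width: 0.001
gripper_force: 0.3
```

Call:
send_rows([
  [[0,0,-15,0,255],[0,0,-15,0,255],[0,0,-15,0,255],[-18,0,0,0,255],[-18,0,0,0,255],[-18,0,0,0,255],[-4,0,0,0,255],[0,0,0,0,255],[0,0,0,0,255],[0,0,0,0,255]],
])

```text
t: 13.78
tool_pos: [633.0, 81.8, 179.8]
eef_rot: [-3.141, -0.001, 2.862]
contact_force: [1.1, -0.0, 0.6]
gripper_width: 0.0
gripper_force: 0.0
```

Run:
```python
from h import *
wheels(*look("w4"))
```

```text
t 13.78 box [ 46.5   0.3 179.8] rpy [-3.1414e+00 -1.3000e-03  2.8621e+00] w 0.0 F [ 1.1 -0.   0.6]
left phase 35.1 spokes [(-31.4, 213, 54), (31.2, 294, 54)] [0, 0, 0, 0, 0, 0, 30, 183, 0, 0, 0, 0, 0, 0, 0, 0, 0, 251, 43, 0, 0, 0, 0, 0, 0]
    -65:blue -55:blue -45:blue -35:green -25:green -15:green -5:green 5:green 15:green 25:green 35:yellow 45:yellow 55:yellow
middle phase 35.0 spokes [(-31.8, 215, 54), (31.3, 291, 54)] [0, 0, 0, 0, 0, 0, 46, 169, 0, 0, 0, 0, 0, 0, 0, 0, 1, 241, 49, 0, 0, 0, 0, 0, 0]
    -65:yellow -55:yellow -45:yellow -35:red -25:red -15:red -5:red 5:red 15:red 25:red 35:red 45:white 55:white
right phase -32.7 spokes [(-27.5, 229, 54), (35.7, 311, 54)] [0, 0, 0, 0, 0, 0, 4, 139, 86, 0, 0, 0, 0, 0, 0, 0, 0, 10, 280, 21, 0, 0, 0, 0, 0]
    -65:red -55:red -45:red -35:red -25:white -15:white -5:white 5:white 15:white 25:white 35:white 45:blue 55:blue 65:blue
```

Call:
send_rows([
  [[20,-11,0,0,255],[20,-11,0,0,255],[20,-11,0,0,255],[20,-11,0,0,255],[20.5,-11.3,0,0,255],[0,0,0,0,255],[0,0,15,0,255],[0,0,15,0,255],[0,0,15,0,255],[0,0,0,0,255]],
])

```text
t: 14.67
tool_pos: [519.9, 56.3, 132.3]
eef_rot: [-3.14, -0.004, 2.862]
contact_force: [-0.9, 0.2, -0.7]
gripper_width: -0.003
gripper_force: 0.0
```

Call:
send_rows([
  [[-8,0,0,0,255],[-8,0,0,0,255],[-8,0,0,0,255],[-8,0,0,0,255],[-8,0,0,0,255],[-8,0,0,0,255],[-8,0,0,0,255],[-8,0,0,0,255],[-5,0,0,0,255],[-3,0,0,0,255]],
])

```text
t: 15.5
tool_pos: [591.9, 35.9, 135.0]
eef_rot: [-3.141, -0.0, 2.862]
contact_force: [-1.5, 1.0, -0.5]
gripper_width: 0.004
gripper_force: 0.9
```

Call:
send_rows([
  [[0,0,0,0,255],[0,0,0,0,255],[0,0,-15,0,255],[0,0,-15,0,255],[0,0,-15,0,255],[24,0,0,0,255],[24,0,0,0,255],[24,0,0,0,255],[0,0,0,0,255],[0,0,0,0,255]],
])

```text
t: 16.33
tool_pos: [521.4, 56.4, 180.6]
eef_rot: [3.141, 0.001, 2.863]
contact_force: [1.6, 0.0, -0.3]
gripper_width: -0.003
gripper_force: 0.0
```

Call:
send_rows([
  [[0,0,15,0,255],[0,0,15,0,255],[0,0,15,0,255],[0,0,0,0,255],[-8,0,0,0,255],[-8,0,0,0,255],[-8,0,0,0,255],[-8,0,0,0,255],[-8,0,0,0,255],[-7,0,0,0,255]],
])

```text
t: 17.17
tool_pos: [568.7, 42.7, 135.9]
eef_rot: [3.141, 0.001, 2.862]
contact_force: [-2.1, 1.3, 1.2]
gripper_width: 0.003
gripper_force: 1.3
```

Call:
send_rows([
  [[-5,0,0,0,255],[-5,0,0,0,255],[-4,0,0,0,255],[-3,0,0,0,255],[-2,0,0,0,255],[-1,0,0,0,255],[0,0,0,0,255],[0,0,0,0,255],[0,0,0,0,255],[0,0,0,0,255]],
])

```text
t: 18.0
tool_pos: [586.7, 37.5, 135.6]
eef_rot: [3.141, 0.001, 2.862]
contact_force: [-0.0, 0.1, -0.9]
gripper_width: 0.001
gripper_force: 0.2
```

Run:
```python
from h import *
tcp()
```

```text
t 18.0 box [ 14.2 -55.  135.6] rpy [3.1415e+00 8.0000e-04 2.8618e+00] w 0.0 F [-0.   0.1 -0.9]
```

Now lift clear and check all three wheels.

Call:
send_rows([
  [[0,0,-15,0,255],[0,0,-15,0,255],[0,0,-15,0,255],[-11,18,0,0,255],[-11,18,0,0,255],[-11,19,0,0,255],[0,0,-10,0,255],[0,0,-10,0,255],[0,0,0,0,255],[0,0,0,0,255]],
])

```text
t: 18.83
tool_pos: [633.9, 80.7, 202.0]
eef_rot: [3.141, 0.003, 2.861]
contact_force: [-0.4, -0.6, 0.2]
gripper_width: -0.003
gripper_force: 0.0
```

Run:
```python
from h import *
wheels(*look("w5"))
p,d=snapshot("top"); W=cloud("top",p,d)
for nm,(u,v) in dict(dish=(271,112),oil=(193,148),slide=(368,206)).items(): print(nm,W[v,u].round(1))
```

```text
t 18.83 box [ 47.7  -0.5 202. ] rpy [3.1410e+00 2.8000e-03 2.8614e+00] w -0.0 F [-0.4 -0.6  0.2]
left phase 35.2 spokes [(-31.2, 167, 54), (31.2, 227, 54)] [0, 0, 0, 0, 0, 0, 16, 151, 0, 0, 0, 0, 0, 0, 0, 0, 0, 196, 31, 0, 0, 0, 0, 0, 0]
    -65:blue -55:blue -45:blue -35:green -25:green -15:green -5:green 5:green 15:green 25:green 35:yellow 45:yellow 55:yellow
middle phase 35.2 spokes [(-31.8, 179, 54), (31.3, 223, 54)] [0, 0, 0, 0, 0, 0, 31, 148, 0, 0, 0, 0, 0, 0, 0, 0, 0, 201, 22, 0, 0, 0, 0, 0, 0]
    -65:yellow -55:yellow -45:yellow -35:red -25:red -15:red -5:red 5:red 15:red 25:red 35:white 45:white 55:white
right phase 36.0 spokes [(-30.8, 200, 54), (32.1, 252, 54)] [0, 0, 0, 0, 0, 0, 31, 169, 0, 0, 0, 0, 0, 0, 0, 0, 0, 179, 73, 0, 0, 0, 0, 0, 0]
    -65:green -55:green -45:green -35:yellow -25:yellow -15:yellow -5:yellow 5:yellow 15:yellow 25:yellow 35:yellow 45:red 55:red 65:red
dish [591.2  72.1 487.6]
oil [528.4 124.4 602.7]
slide [550.9 -94.6  34.3]
```

View pics/w5.png

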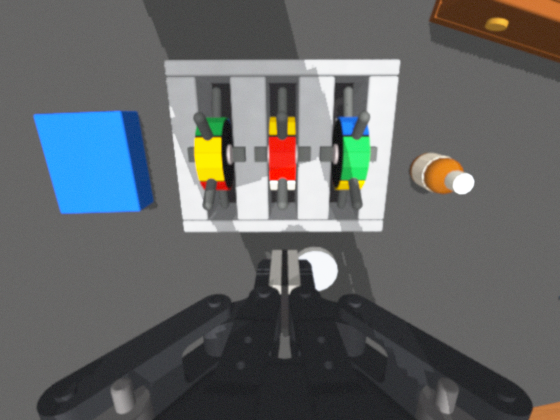

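The wrist view shows the left wheel (350,160) green, the middle (283,160) red and the right (213,160) yellow. All are within about 1° of upright. The bottle, slide box and dish are undisturbed and the gripper is clear, so I'm handing in.

```bash
python3 -c "
from cell import robot
print(robot.close_job())"
```

```text
the job is handed in; nothing more can be done
None
```

The selector now reads green, red, yellow from left to right, each within about 1° of straight up. The bottle, slide box and dish were never touched, and I handed the job in at about 19 s.

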